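Clear the gem viewer's stage and tilt up its screen

ROBOT

A 7-joint arm with a two-finger parallel gripper is mounted at the origin on the work surface. World frame = base frame: x ahead of the robot, y to its left, z up, the work surface at z = 0. Lengths are in m, angles in rad, forces in N, time in s.
With the tool pointing down it reaches from about 0.4 to 0.875 m from the base axis. Payload 6.5 kg.
Tool frame: the origin (TCP) lies on the mounting face of the last link; the fingertips stand 173 mm ahead of it and the grasp point (between the pads) lies 155 mm ahead of it (bot.tip_extent is the distance from the TCP to the fingertips, in m); z points along the fingers, y is the line along which they close (so a half turn about z gives the same grasp; the last joint's range is limited). The gripper opens to 85 mm and grips with 20 to 120 N. Pads are 22 mm wide; open, the fingers measure 114 mm over their backs; the gripper's body (76 mm by 85 mm) begins 54 mm behind the grasp point. The pads swing forward as they close: fully open they stand 13 mm farther back than shut.
Start: joints at [-1.321, 0.536, -0.004, 1.538, 0.003, 1.067, -0.071], TCP at [0.202, 0.618, 0.405] pointing down, gripper open.
Joint ranges: [-2.7, 2.7], [-0.37, 2.16], [-1.27, 1.26], [0.24, 2.4], [-1.31, 4.45], [0.19, 1.91], [-2.76, 2.76]. Speed limits (rad/s): [2.39, 2.39, 3.14, 3.14, 3.14, 3.14, 3.14].

INTERFACE

Orientations are given as [roll, pitch, yaw] about the fixed x, y, z axes, in that order (R = Rz(yaw) Ry(pitch) Rx(roll)).
In Python, from station import bot, eyes gives the robot as it stands.
- The arm moves only by the tool play_rows, never from a script. Its argument "targets" is text: rows parted by semicolons, each of 7 numbers parted by spaces: the shift along the tool's x, y, z in cm, then the turn, a rotation vector about the tool's x, y, z in degrees, then the closure, from -1 (fully open) to 1 (shut). In form: dx dy dz wx wy wz hand; .... A call has 1 to 10 rows; each row is the pose to reach, as a shift and turn from the pose commanded when the call began, along the tool's axes at that moment; what a row does not reach only later rows make up. A row lasts 1/10 s, in which the tool goes at most 50 mm and 8.59 degrees, less where a joint would pass 70% of its speed; a pose out of reach is approached as far as the arm can. A call with a gripper value outside its range is refused whole. The fingers move at their own pace and stop on an object; the grip force is fixed at half the most. Time passes only in rows, so rows that repeat a pose let the fingers close. It gives the time, the measured TCP pose, the force, the opening and the grip force at its end, in the units of the state.
- bot.state(): the state, without advancing time (a new reading comes with each control period).
- eyes.capture(name): name is "side" or "top" or "wrist"; returns a dict with "image" (400x640x3 uint8, red, green, blue), "z_map" (400x640 float32, m along the optical axis (not along the pixel's ray), 0 where there is no reading), "mtx" (3x3 intrinsics, pixels), "pose" (4x4, takes a point from camera to world coordinates). Camera axes: x right, y down, z forward; pixel columns grow to the right and rows downward; lengths in m; the calibration is good to about 2 mm. A picture is of the moment at which its call begins.
- bot.finish_job(): hands the job in; it is judged then, once.
The state is a dict: "time_s": time; "q": joint angles; "qd": joint speeds; "joint_torque": joint torques, N m; "position": TCP position; "eef_rot": TCP orientation; "ft_force": force on the tool from outside, world axes, zero at the start; "moment": the same for the moment, N m; "grip_width": finger opening in m; "finger_force": force on a finger pad.
Only numpy, scipy, OpenCV 4.12 (cv2) and the standard library are available. Lean on these libraries where they do the work, as an engineer would, in place of code of your own. Each camera call takes 0.05 s, during which the arm holds its last target. There are 200 camera calls.

TASK

Get the gem viewer ready for use: lift the brass canister off the viewer's round stage and set it down gently, upright and wholly on the round green mat beside the viewer. Then raise the viewer's stiff-hinged screen to 60 degrees from its flat, closed position and leave it standing there, in line with the green strips beside the hinge (a few degrees either way will do). Do not shift or tip any of the other things on the bench.

Things in the scene. Friction and masses are not known exactly. Their poses are not given: they have to be found in the camera images.
- viewer: Grey gem viewer, fixed, turned up to 16 degrees. Origin on the bench; its x points from its front to its back, y to the left along the hinge, z up. Housing x -55 to 60 mm, y -100 to 100, top z 66. In front a round stage, radius 45, 30 high, centred at x -165, on a foot 50 wide, 12 high. Green strips beside the hinge (y +-104), 18 to 93 mm from its axis, slant up to the front at 60 degrees.
- stage_top (a point): Centre of the upper face of the round stage (30 mm above the bench), white disc.
- screen (a joint): Angle of the screen (rad): 0 = flat and closed, facing down; grows as its front edge rises; pi/2 = upright; stop at 1.9. The wanted value is 60 degrees = 1.047. Starts at 0 to 0.2. The hinge is stiff: the screen stays where it is left, does not spring back, and takes about 5 to 8 N at its front edge to raise.
- screen_hinge (a point): Middle of the hinge axis, fixed on the viewer at x 55, y 0, z 74 mm in its frame. The axis is the viewer's y. Black cheeks at y +-102 (24 x 8 mm, up to z 86) hold it.
- screen_lip (a point): Middle of the screen's front edge, at half its thickness, 140 mm from the hinge axis; moves with it. The screen is a white panel 140 long, 190 wide, 12 thick, dark glass below, blue stripe on top along the front edge. Closed, the edge is at viewer x -85, overhangs the housing by 30 mm, its underside 68 mm above the bench: a finger fits under it from the front once the stage is clear.
- canister: Closed brass canister with a fixed arched handle, 0.25 to 0.5 kg. Origin under its centre, z up. Body radius 36 mm, 70 high; handle uprights at y +-29; red handle bar along its own y, 64 long, 10 x 10 mm, its middle 112 mm up; 37 mm free between body and bar. Starts on the viewer's stage within 5 mm of its centre, turned up to 0.8 rad from the viewer.
- canister_handle (a point): Middle of the canister's red handle bar, 112 mm above the underside.
- mat: Round green mat, fixed, radius 65 mm, 4 thick; origin at the centre of its underside on the bench. It lies to the left or right of the viewer, the white tray on the other side.
- red_tin: Round red tin, radius 30, height 25 mm, loose, beside the viewer's stage; origin under its centre. Leave alone.
- flux_bottle: Amber bottle with white cap, radius 25, height 115 mm, loose, beside the viewer's stage on the other side from the red tin (which side varies); origin under its centre. Leave alone.
- sorting_tray: White tray 75 x 110 mm, 16 high, loose; origin under its centre. Leave alone.
- teal_tin: Round blue tin, radius 36, height 30 mm, loose, left of the viewer; origin under its centre. Leave alone.
- hammer: Hammer lying on the bench, 180 mm long along its x, loose, left at the back. Leave alone.
- pliers: Pliers with blue grips lying on the bench, about 155 mm long along their x and 50 wide, loose, right at the back. Leave alone.
There are look-alikes about, which are no part of the job. Several things look just like the mat: the one meant starts farthest to the robot's right.

How it is judged:
On the way, in this order (a step that is already met when the one before it is completed fails the run):
1. the canister stands upright, let go, on the green mat (horizontal distance between canister and mat below 0.03 m and z of canister in the frame of mat below 0.01 m and angle between canister's own z axis and vertical below 0.1 rad and linear speed of canister below 0.03 m/s and contact force between the fingers and canister below 0.3 N), for 0.2 s.
2. the screen stands at 60 degrees, 5 degrees either way (value of joint screen between 0.96 and 1.134 rad and velocity of joint screen between -0.05 and 0.05 rad/s), for 0.2 s.
At the end, for the whole second after the job is handed in: The canister stands at rest and upright (within 0.1 rad) on the green mat, its centre within 30 mm of the mat's centre so that it is wholly on it, and the screen rests at 60 degrees, within 5 degrees either way (0.960 to 1.134 rad) (horizontal distance between canister and mat below 0.03 m and z of canister in the frame of mat below 0.01 m and angle between canister's own z axis and vertical below 0.1 rad and linear speed of canister below 0.03 m/s and value of joint screen between 0.96 and 1.134 rad and velocity of joint screen between -0.03 and 0.03 rad/s); the robot touches nothing.
It fails at once if the canister is tipped by more than 35 degrees (angle between canister's own z axis and vertical above 0.61 rad).
It fails at once if the canister is dropped or banged down on the mat (faster than 0.4 m/s within its last 12 mm) (horizontal distance between canister and mat below 0.1 m and z of canister in the frame of mat below 0.016 m and linear speed of canister above 0.4 m/s).
It fails at once if another thing on the bench is shifted by more than 20 mm or tipped (distance of any of red_tin, teal_tin, flux_bottle, sorting_tray, hammer, pliers from where it was at the start of the episode above 0.02 m or angle between any of red_tin, teal_tin, flux_bottle, sorting_tray, hammer, pliers's own z axis and vertical above 0.35 rad).
It also fails if it takes over 64 s, if anything falls off the work surface, if the arm or the gripper's body presses on something with over 40 N, if the wrist force passes 120 N, or if a joint passes its speed limit or range.

## Working session

There is one attempt and no reset: what is moved stays moved. The work goes in short steps, Python scripts to look and compute and a tool call to move; the robot and the scene stay as the last step left them, time stands still between calls to the robot, and variables do not carry over. Pictures are saved under pics/ and viewed, at most 10 in all, crops included, and the job is handed in when it is done.

Besides the shell and the picture viewer there is one more tool, called after ">>>" by a JSON object that holds its "method" and its "body", one argument or row to a line. play_rows: Moves the arm, as the interface text tells. Its arguments: {"type":"object","properties":{"targets":{"type":"string"}},"required":["targets"]}

```bash
mkdir -p pics; ls
cat > h.py <<'E'
import numpy as np, cv2
from station import bot, eyes
def cap(n,save=None):
    c=eyes.capture(n)
    if save: cv2.imwrite('pics/'+save,c['image'][:,:,::-1])
    return c
def pts(c):
    z=c['z_map']; K=c['mtx']; v,u=np.mgrid[:z.shape[0],:z.shape[1]]
    P=np.stack([(u-K[0,2])/K[0,0]*z,(v-K[1,2])/K[1,1]*z,z],-1)
    return P@c['pose'][:3,:3].T+c['pose'][:3,3]
def ray(c,u,v,h):
    K=c['mtx']; d=c['pose'][:3,:3]@np.array([(u-K[0,2])/K[0,0],(v-K[1,2])/K[1,1],1]); o=c['pose'][:3,3]
    return o+d*(h-o[2])/d[2]
def proj(c,p):
    q=c['pose'][:3,:3].T@(np.array(p)-c['pose'][:3,3]); q=c['mtx']@q; return q[:2]/q[2]
E
python3 - <<'E'
from h import *
np.set_printoptions(precision=4,suppress=True)
print(bot.state())
for n in('top','side'):
    c=cap(n,n+'0.png'); print(n,c['pose'],c['mtx'][0,0])
    P=pts(c); hsv=cv2.cvtColor(c['image'],cv2.COLOR_RGB2HSV)
    for nm,lo,hi in(('green',(40,80,40),(85,255,255)),('red',(0,150,80),(6,255,255)),('blue',(100,120,60),(125,255,255))):
        m=cv2.inRange(hsv,lo,hi); k,l,s,ce=cv2.connectedComponentsWithStats(m)
        for i in range(1,k):
            if s[i,4]>60: print(nm,s[i],ce[i],np.median(P[(l==i)&(c['z_map']>0)],0))
E
```

```text
pics
{'time_s': 0.0, 'q': array([-1.3212,  0.5371, -0.0044,  1.5389,  0.0026,  1.0673, -0.0712]), 'qd': array([ 0.0007,  0.0004,  0.0006,  0.0003, -0.0011, -0.0007, -0.0014]), 'joint_torque': array([ -0.0002, -58.3399,   1.0487, -25.911 ,   0.0124,   0.0093,
         0.    ]), 'position': array([0.2018, 0.6175, 0.4038]), 'eef_rot': array([-3.1399,  0.0001,  2.8258]), 'ft_force': array([ 0.2737,  0.0546, -0.023 ]), 'moment': array([-0.0177,  0.056 , -0.02  ]), 'finger_force': 0.0, 'grip_width': 0.08524573645127254}
top [[-0.0247 -0.9802  0.1965  0.3265]
 [-0.9996  0.0264  0.0063  0.1204]
 [-0.0114 -0.1963 -0.9805  1.2488]
 [ 0.      0.      0.      1.    ]] 413.3374280476542
green [ 162  203   43   43 1456] [183.1683 224.4794] [0.511  0.5233 0.004 ]
green [ 222  206   44   43 1464] [243.5164 226.8156] [0.499  0.3382 0.0038]
green [ 133  260   45   45 1574] [154.8024 281.906 ] [0.3416 0.6012 0.0042]
green [ 187  266   44   46 1594] [208.5163 288.6518] [0.3182 0.4412 0.004 ]
red [563 194  19   9  75] [573.1067 198.36  ] [ 0.5383 -0.5945  0.117 ]
blue [463 153  28  27 227] [475.0044 164.
[... 349 characters left out ...]
  11  21  12 143] [173.8811  14.7832] [0.229  0.8411 0.6311]
green [225 165  29  17 384] [239.1901 172.8125] [0.3403 0.5956 0.0057]
green [266 165  29  17 392] [280.2219 172.9694] [0.5095 0.5192 0.0055]
green [228 184  31  20 467] [242.743  193.7473] [0.3162 0.4354 0.0055]
green [276 187  31  20 488] [291.1988 196.4795] [0.4972 0.3347 0.0053]
red [326 259  18  11  81] [334.1975 265.2099] [ 0.4966 -0.0998  0.0162]
red [433 370  10  20  97] [437.3608 379.5361] [ 0.5355 -0.6025  0.1204]
blue [330 186  17  12  83] [338.2289 193.5904] [0.6755 0.2561 0.0175]
blue [414 303  21  27 200] [426.09 314.61] [ 0.6751 -0.3781  0.0114]
blue [474 352  10  19  82] [478.6951 360.6951] [ 0.6549 -0.6017  0.1166]
```

View pics/top0.png

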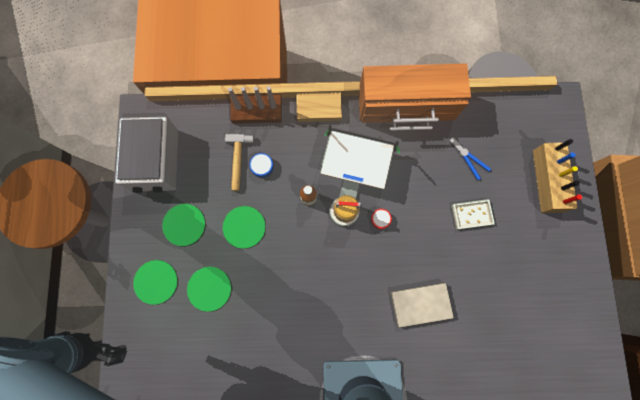

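View pics/side0.png

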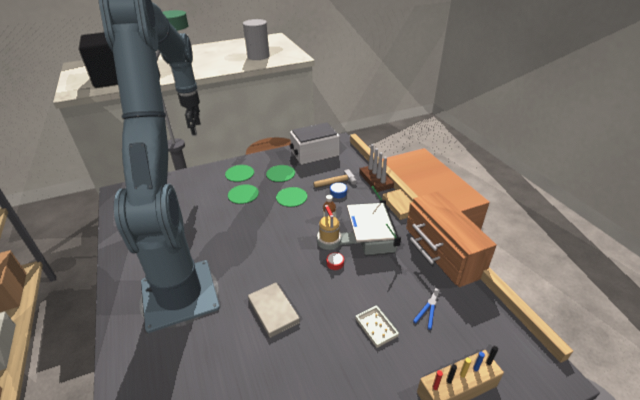

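Top view: the viewer's screen is at (358,158), the canister with its red bar at (347,205), the bottle at (308,194), the red tin at (381,218) and the tray at (473,215). There are four mat candidates: A (183,224) y=.523, B (243,227) y=.338, C (155,282) y=.601 and D (208,289) y=.441. The robot's right is −y, so B at (243,227), with the smallest y, is the mat meant. I'll confirm that in an enlarged crop.

Run:
```python
from h import *
np.set_printoptions(precision=4,suppress=True)
c=cap('top'); s=cap('side')
im=c['image'][120:320,130:410,::-1]
cv2.imwrite('pics/crop1.png',cv2.resize(im,None,fx=2.8,fy=2.8,interpolation=cv2.INTER_CUBIC))
for n,c in(('top',c),('side',s)):
    print(n); P=pts(c); ok=c['z_map']>0; hsv=cv2.cvtColor(c['image'],cv2.COLOR_RGB2HSV); H,S,V=cv2.split(hsv)
    near=lambda x0,x1,y0,y1,z0,z1: ok&(P[...,0]>x0)&(P[...,0]<x1)&(P[...,1]>y0)&(P[...,1]<y1)&(P[...,2]>z0)&(P[...,2]<z1)
    # handle
    red=((H<8)|(H>172))&(S>120)&(V>70)
    m=red&near(.42,.66,-.05,.15,.11,.17); print('bar',m.sum())
    if m.sum()>5:
        q=P[m]; ctr=q.mean(0); u,w,vt=np.linalg.svd((q-ctr)[:,:2]); t=(q-ctr)[:,:2]@vt[0]
        print(ctr,(q.min(0)+q.max(0))/2,'dir',vt[0],'ext',t.min(),t.max(),'z',q[:,2].max(),'mid',ctr[:2]+vt[0]*(t.min()+t.max())/2)
    # brass body top
    br=(H>8)&(H<28)&(S>90)
    m=br&near(.45,.65,-.05,.12,.09,.11)
    if m.sum(): print('lid',m.sum(),P[m].mean(0),P[m].min(0),P[m].max(0))
    # screen top
    m=near(.55,.8,-.15,.15,.06,.14)&(S<40)&(V>140)
    q=P[m]; ctr=q.mean(0); vt=np.linalg.svd(q-ctr)[2]; nrm=vt[2]*np.sign(vt[2][2])
    print('screen',m.sum(),ctr,nrm,'resid',np.std((q-ctr)@nrm)); mm=m.astype(np.uint8)
    cs=max(cv2.findContours(mm,cv2.RETR_EXTERNAL,cv2.CHAIN_APPROX_NONE)[0],key=cv2.contourArea)
    r=cv2.boxPoints(cv2.minAreaRect(cs)); print('box',r.tolist())
    ap=cv2.approxPolyDP(cv2.convexHull(cs),4,True)[:,0]; print('corners',[(a.tolist(),P[a[1],a[0]].round(4).tolist()) for a in ap])
    b=near(.55,.7,-.12,.12,.06,.16)&(H>100)&(H<128)&(S>100); print('stripe',b.sum(),P[b].mean(0) if b.any() else '', P[b].min(0) if b.any() else'',P[b].max(0) if b.any() else'')
    g=near(.5,.85,-.2,.2,.06,.25)&(H>40)&(H<85)&(S>70); k,l,st,ce=cv2.connectedComponentsWithStats(g.astype(np.uint8))
    for i in range(1,k):
        if st[i,4]>4: print('strip',st[i],P[l==i].mean(0))
```

```text
top
bar 62
[0.5363 0.031  0.1467] [0.5374 0.0318 0.1466] dir [-0.1172 -0.9931] ext -0.02704503063364181 0.025160648388187525 z 0.15060301955400646 mid [0.5364 0.0319]
lid 361 [0.5311 0.0312 0.099 ] [ 0.5007 -0.0012  0.0902] [0.5683 0.0637 0.1056]
screen 2920 [ 0.681  -0.0063  0.0836] [ 0.0341 -0.0029  0.9994] resid 0.006721152839290575
box [[319.54608154296875, 173.1663055419922], [330.0775146484375, 129.5359649658203], [394.203369140625, 145.0146026611328], [383.67193603515625, 188.6449432373047]]
corners [([332, 131], [0.7687, 0.0637, 0.0824]), ([393, 146], [0.7166, -0.1143, 0.0831]), ([383, 188], [0.5904, -0.0774, 0.0838]), ([321, 173], [0.6399, 0.1002, 0.0844])]
stripe 67 [0.6242 0.0092 0.086 ] [ 0.6111 -0.0179  0.0815] [0.6349 0.037  0.0913]
strip [325 130   4   6  11] [0.7438 0.0821 0.1359]
strip [396 146   4   7  15] [ 0.6922 -0.1182  0.1268]
side
bar 28
[0.5346 0.0317 0.1469] [0.5355 0.034  0.1442] dir [-0.0911 -0.9958] ext -0.027344974286137635 0.023010183742363195 z 0.15087078661721565 mid [0.5348 0.0338]
lid 189 [0.5307 0.0224 0.0995] [ 0.5001 -0.0054  0.0906] [0.5672 0.0595 0.1076]
screen 1409 [ 0.6775 -0.0133  0.0857] [ 0.0229 -0.0057  0.9997] resid 0.00716813433561167
box [[346.7610778808594, 204.4159393310547], [392.0265808105469, 201.3982391357422], [394.4911804199219, 238.3672637939453], [349.2256774902344, 241.3849639892578]]
corners [([383, 203], [0.7705, 0.0605, 0.0824]), ([393, 238], [0.709, -0.1164, 0.0798]), ([356, 240], [0.5873, -0.0801, 0.0856]), ([347, 205], [0.6411, 0.1019, 0.0845])]
stripe 23 [0.622  0.0049 0.0881] [ 0.6135 -0.0175  0.0852] [0.6301 0.0293 0.0927]
strip [371 186  10  14  31] [0.7487 0.0819 0.1244]
```

View pics/crop1.png

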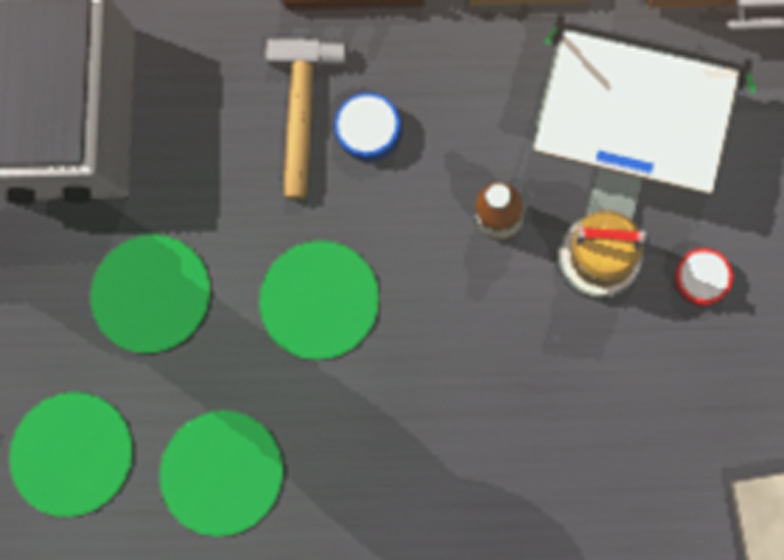

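The crop confirms it: the mat at crop (320,299), full-image (243,227), is the rightmost of the four, at world (0.499, 0.338). The measured canister bar (0.536, 0.032), z≈0.147 at the top, agrees with the stage position I get from the screen corners, (0.538, 0.034). I'll move above it next.

```bash
cat >> h.py <<'E'
from scipy.spatial.transform import Rotation as R
def delta(p,rpy):
    s=bot.state(); R0=R.from_euler('xyz',s['eef_rot']); 
    d=R0.inv().apply(np.array(p)-s['position'])*100; w=(R0.inv()*R.from_euler('xyz',rpy)).as_rotvec(degrees=True)
    print('shift cm',d.round(2),'turn deg',w.round(2))
E
python3 - <<'E'
from h import *
delta([.536,.032,.40],[np.pi,0,1.46])
E
```

```text
shift cm [-49.95 -45.29   0.47] turn deg [-5.000e-02  5.000e-02  7.825e+01]
```

>>> {"method": "play_rows", "body": {
  "targets": "-49.95 -45.3 0.4 0 0 78.2 -1; -49.95 -45.3 0.4 0 0 78.2 -1; -49.95 -45.3 0.4 0 0 78.2 -1; -49.95 -45.3 0.4 0 0 78.2 -1; -49.95 -45.3 0.4 0 0 78.2 -1; -49.95 -45.3 0.4 0 0 78.2 -1; -49.95 -45.3 0.4 0 0 78.2 -1; -49.95 -45.3 0.4 0 0 78.2 -1; -49.95 -45.3 0.4 0 0 78.2 -1; -49.95 -45.3 0.4 0 0 78.2 -1"
}}

```text
time_s: 1.2
position: [0.4501, 0.1818, 0.4019]
eef_rot: [3.141, -0.0, 1.457]
ft_force: [0.6, -0.5, -0.1]
grip_width: 0.0856
finger_force: 0.0
```

Run:
```python
from h import *
delta([.536,.032,.40],[np.pi,0,1.46])
```

```text
shift cm [-13.91  10.23   0.19] turn deg [ 0.02 -0.02 -0.17]
```

>>> {"method": "play_rows", "body": {
  "targets": "-14 10.2 0 0 0 0 -1; -14 10.2 0 0 0 0 -1; -14 10.2 0 0 0 0 -1; -14 10.2 0 0 0 0 -1; -14 10.2 0 0 0 0 -1; -14 10.2 0 0 0 0 -1; -14 10.2 0 0 0 0 -1"
}}

```text
time_s: 1.9
position: [0.5352, 0.0347, 0.4015]
eef_rot: [-3.141, -0.001, 1.463]
ft_force: [-0.2, -0.2, -0.1]
grip_width: 0.0852
finger_force: 0.0
```

Run:
```python
from h import *
np.set_printoptions(precision=4,suppress=True)
print(bot.state()['position'])
c=cap('wrist','w1.png'); P=pts(c); H,S,V=cv2.split(cv2.cvtColor(c['image'],cv2.COLOR_RGB2HSV))
print(c['pose'])
m=(((H<8)|(H>172))&(S>120)&(V>70)&(P[...,2]>.11)&(P[...,2]<.16)&(c['z_map']>0)).astype(np.uint8)
k,l,st,ce=cv2.connectedComponentsWithStats(m)
if k>1:
    i=1+st[1:,4].argmax(); print(st[i]); q=P[l==i]; print(np.median(q,0))
    ctr,wh,a=cv2.minAreaRect((q[:,:2]*1000).astype(np.float32)); print(ctr,wh,a)
delta([.536,.032,.297],[np.pi,0,1.46])
```

```text
[0.5352 0.0347 0.4015]
[[ 0.9942 -0.1038 -0.0284  0.5432]
 [-0.1076 -0.9602 -0.2577  0.1015]
 [-0.0005  0.2593 -0.9658  0.3713]
 [ 0.      0.      0.      1.    ]]
[ 310  176   14   74 1009]
[0.5386 0.0322 0.1475]
(538.5934448242188, 31.364633560180664) (52.32752227783203, 9.123254776000977) 83.79843139648438
shift cm [-0.28  0.12 10.46] turn deg [-0.04 -0.04  0.2 ]
```

View pics/w1.png

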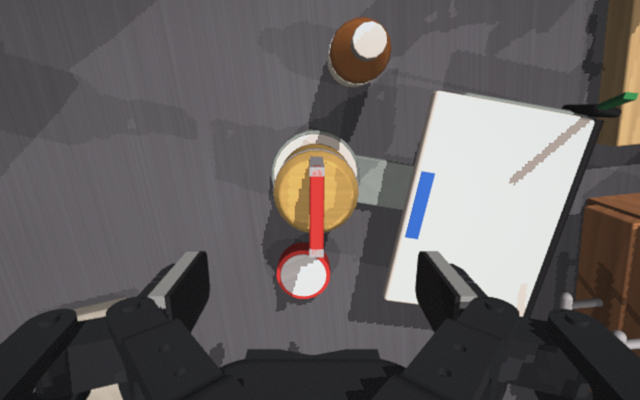

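The wrist view shows the bar at pixels (310–324, 176–250), centred between the fingers. It measures (0.5385, 0.0318) with direction 83.8°, top at 0.1475. Everything matches, so I'll descend and grip.

>>> {"method": "play_rows", "body": {
  "targets": "-0.25 0.35 3 0 0 0 -1; -0.25 0.35 6 0 0 0 -1; -0.25 0.35 8.5 0 0 0 -1; -0.25 0.35 10.4 0 0 0 -1; -0.25 0.35 10.4 0 0 0 -1; -0.25 0.35 10.4 0 0 0 0.3; -0.25 0.35 10.4 0 0 0 1; -0.25 0.35 10.4 0 0 0 1; -0.25 0.35 10.4 0 0 0 1; -0.25 0.35 10.4 0 0 0 1"
}}

```text
time_s: 2.95
position: [0.539, 0.0304, 0.2982]
eef_rot: [3.141, -0.0, 1.461]
ft_force: [-2.2, 0.6, 1.0]
grip_width: 0.0123
finger_force: 0.1
```

>>> {"method": "play_rows", "body": {
  "targets": "0 0 0 0 0 0 1; 0 0 0 0 0 0 1; 0 0 0 0 0 0 1; 0 0 0 0 0 0 1; 0 0 -0.5 0 0 0 1; 0 0 -1 0 0 0 1; 0 0 -1.5 0 0 0 1; 0 0 -2 0 0 0 1; 0 0 -2 0 0 0 1"
}}

```text
time_s: 3.85
position: [0.5392, 0.0303, 0.3185]
eef_rot: [3.14, -0.0, 1.461]
ft_force: [-0.4, -0.6, -2.3]
grip_width: 0.0086
finger_force: 58.7
```

>>> {"method": "play_rows", "body": {
  "targets": "0 0 -1.5 0 0 0 1; 0 0 -3 0 0 0 1; 0 0 -4.5 0 0 0 1; 0 0 -6 0 0 0 1; 0 0 -7.5 0 0 0 1; 0 0 -9 0 0 0 1; 0 0 -10.5 0 0 0 1; 0 0 -12 0 0 0 1; 0 0 -12 0 0 0 1; 0 0 -12 0 0 0 1"
}}

```text
time_s: 4.85
position: [0.5387, 0.0304, 0.4373]
eef_rot: [-3.141, -0.0, 1.461]
ft_force: [-0.3, 0.8, -2.2]
grip_width: 0.0087
finger_force: 58.7
```

Run:
```python
from h import *
np.set_printoptions(precision=4,suppress=True)
print(bot.state()['ft_force'])
c=cap('side'); cv2.imwrite('pics/s2.png',cv2.resize(c['image'][120:300,200:440,::-1],None,fx=3,fy=3))
t=cap('top'); P=pts(t); H,S,V=cv2.split(cv2.cvtColor(t['image'],cv2.COLOR_RGB2HSV))
for nm,u,v in(('bottlecap',308,190),('redtin',381,216)): print(nm,P[v-2:v+3,u-2:u+3].reshape(-1,3).mean(0))
m=(H>40)&(H<85)&(S>80)&(abs(P[...,0]-.5)<.09)&(abs(P[...,1]-.338)<.09); q=P[m]; print('mat',m.sum(),(q.min(0)+q.max(0))/2,q.max(0)-q.min(0))
p=cv2.minEnclosingCircle(np.argwhere(m)[:,::-1].astype(np.float32)); print(p,ray(t,*p[0],.004))
# stage disc
m=(S<50)&(V>150)&(abs(P[...,2]-.03)<.008)&(abs(P[...,0]-.538)<.07)&(abs(P[...,1]-.03)<.06); print('stage',m.sum(),(P[m].min(0)+P[m].max(0))/2)
delta([.499,.338,.435],[np.pi,0,2.0])
```

```text
[-0.2712  0.7983 -2.1651]
bottlecap [0.5834 0.1387 0.1148]
redtin [0.4082 0.0365 0.7269]
mat 1451 [0.4999 0.3394 0.003 ] [0.1304 0.1323 0.0182]
((243.65875244140625, 227.072998046875), 21.8847713470459) [0.4984 0.3385 0.004 ]
stage 206 [0.533  0.0551 0.0296]
shift cm [30.14 -7.29  0.17] turn deg [ -0.1    0.   -30.88]
```

View pics/s2.png

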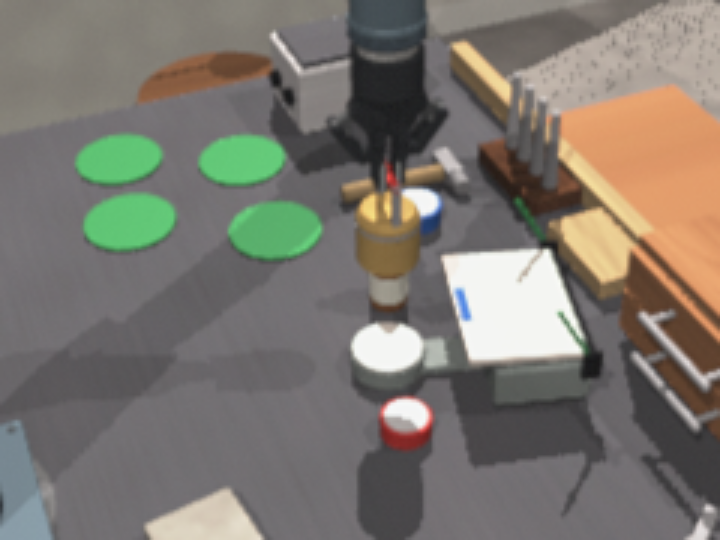

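The side view shows the canister hanging upright above the stage, clear of the bottle. I'll carry it to the mat at about 30 mm per row.

>>> {"method": "play_rows", "body": {
  "targets": "2 -0.5 0 0 0 -2 1; 5 -1.2 0 0 0 -5 1; 8.5 -2.1 0 0 0 -9 1; 12 -3 0 0 0 -13 1; 15.5 -3.8 0 0 0 -17 1; 19 -4.7 0 0 0 -21 1; 22.5 -5.5 0 0 0 -24 1; 26 -6.4 0 0 0 -27 1; 28.5 -7 0 0 0 -30 1; 30 -7.35 0 0 0 -30 1"
}}

```text
time_s: 5.95
position: [0.4975, 0.3395, 0.4369]
eef_rot: [-3.14, -0.001, 1.989]
ft_force: [0.3, 0.2, -2.3]
grip_width: 0.0085
finger_force: 58.7
```

>>> {"method": "play_rows", "body": {
  "targets": "0 0 1 0 0 0 1; 0 0 2.5 0 0 0 1; 0 0 4.5 0 0 0 1; 0 0 6.5 0 0 0 1; 0 0 8.5 0 0 0 1; 0 0 10.5 0 0 0 1; 0 0 12 0 0 0 1; 0 0 13 0 0 0 1; 0 0 13.5 0 0 0 1; 0 0 13.5 0 0 0 1"
}}

```text
time_s: 6.95
position: [0.4988, 0.3362, 0.3024]
eef_rot: [-3.141, 0.0, 1.984]
ft_force: [0.3, 0.1, -2.4]
grip_width: 0.0088
finger_force: 58.7
```

Run:
```python
from h import *
np.set_printoptions(precision=4,suppress=True)
print(bot.state()['ft_force'],bot.state()['position'],bot.state()['finger_force'])
c=cap('side'); cv2.imwrite('pics/s3.png',cv2.resize(c['image'][120:260,220:380,::-1],None,fx=4,fy=4))
P=pts(c); H,S,V=cv2.split(cv2.cvtColor(c['image'],cv2.COLOR_RGB2HSV))
m=(H>8)&(H<28)&(S>90)&(abs(P[...,0]-.5)<.08)&(abs(P[...,1]-.338)<.08)&(P[...,2]>.01); q=P[m]; print(m.sum(),q.min(0),q.max(0))
```

```text
[ 0.3418  0.1051 -2.4217] [0.4988 0.3362 0.3024] 58.69612097740173
290 [0.4591 0.2969 0.0378] [0.5288 0.363  0.2813]
```

View pics/s3.png

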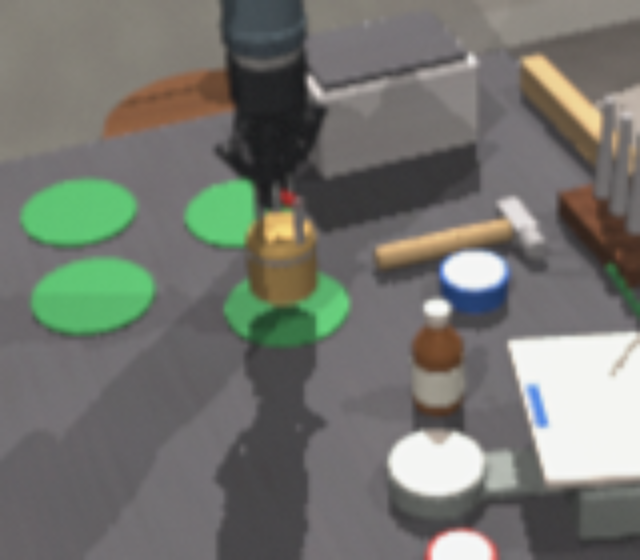

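It hangs upright over mat B. Contact is expected at TCP z≈0.272, 30 mm down, so I'll lower slowly.

>>> {"method": "play_rows", "body": {
  "targets": "0 0 0.6 0 0 0 1; 0 0 1.2 0 0 0 1; 0 0 1.7 0 0 0 1; 0 0 2.1 0 0 0 1; 0 0 2.4 0 0 0 1; 0 0 2.6 0 0 0 1; 0 0 2.8 0 0 0 1; 0 0 2.9 0 0 0 1; 0 0 3 0 0 0 1; 0 0 3 0 0 0 1"
}}

```text
time_s: 8.0
position: [0.4987, 0.3366, 0.2727]
eef_rot: [3.142, 0.0, 1.985]
ft_force: [-0.3, -0.2, -2.9]
grip_width: 0.0087
finger_force: 58.7
```

>>> {"method": "play_rows", "body": {
  "targets": "0 0 0.05 0 0 0 1; 0 0 0.1 0 0 0 1; 0 0 0.15 0 0 0 1; 0 0 0.2 0 0 0 1; 0 0 0.2 0 0 0 1"
}}

```text
time_s: 8.5
position: [0.499, 0.3367, 0.2722]
eef_rot: [3.141, -0.001, 1.984]
ft_force: [-3.7, -2.0, 9.0]
grip_width: 0.0092
finger_force: 60.3
```

Contact is made (+9 N). Release, then rise straight up.

>>> {"method": "play_rows", "body": {
  "targets": "0 0 -0.1 0 0 0 0.7; 0 0 -0.1 0 0 0 0.3; 0 0 -0.1 0 0 0 0; 0 0 -0.1 0 0 0 -0.5; 0 0 -0.1 0 0 0 -1; 0 0 -0.1 0 0 0 -1; 0 0 -0.1 0 0 0 -1; 0 0 -0.1 0 0 0 -1; 0 0 -0.1 0 0 0 -1"
}}

```text
time_s: 9.4
position: [0.4987, 0.3366, 0.2717]
eef_rot: [3.142, 0.0, 1.985]
ft_force: [0.4, -0.8, 0.3]
grip_width: 0.0853
finger_force: 0.0
```

>>> {"method": "play_rows", "body": {
  "targets": "0 0 -2 0 0 0 -1; 0 0 -5 0 0 0 -1; 0 0 -8 0 0 0 -1; 0 0 -11 0 0 0 -1; 0 0 -13 0 0 0 -1; 0 0 -13 0 0 0 -1"
}}

```text
time_s: 10.0
position: [0.4996, 0.3369, 0.405]
eef_rot: [3.136, -0.002, 1.984]
ft_force: [0.8, 0.2, -0.5]
grip_width: 0.0852
finger_force: 0.0
```

Run:
```python
from h import *
np.set_printoptions(precision=4,suppress=True)
print(bot.state()['position'],bot.state()['q'])
c=cap('wrist'); P=pts(c); H,S,V=cv2.split(cv2.cvtColor(c['image'],cv2.COLOR_RGB2HSV))
m=(((H<8)|(H>172))&(S>120)&(V>70)&(P[...,2]>.09)&(P[...,2]<.14)); print(m.sum(),P[m].mean(0) if m.any() else '')
m=(H>40)&(H<85)&(S>80)&(P[...,2]<.02)&(P[...,2]>-.01); 
# screen geometry, unoccluded, both cams
for n in('side','top'):
    c=cap(n,'z_'+n+'.png'); P=pts(c); ok=c['z_map']>0; H,S,V=cv2.split(cv2.cvtColor(c['image'],cv2.COLOR_RGB2HSV))
    m=ok&(S<40)&(V>140)&(abs(P[...,0]-.68)<.12)&(abs(P[...,1])<.13)&(P[...,2]>.06)&(P[...,2]<.13)
    m=cv2.erode(m.astype(np.uint8),np.ones((5,5)))>0
    q=P[m]; A=np.c_[q[:,:2]-[.7495,-.0272],np.ones(len(q))]; w=np.linalg.lstsq(A,q[:,2],rcond=None)[0]
    print(n,m.sum(),'slope along viewer x',w[:2]@[.961,-.276],'along y',w[:2]@[.276,.961],'z at hinge',w[2])
    st=ok&(S<50)&(V>120)&(abs(P[...,2]-.03)<.006)&(abs(P[...,0]-.538)<.07)&(abs(P[...,1]-.03)<.065); print('stage',st.sum(),(P[st].min(0)+P[st].max(0))/2,np.ptp(P[st],axis=0))
    b=ok&(((H<8)|(H>172))&(S>120)&(abs(P[...,0]-.5)<.05)&(abs(P[...,1]+.06)<.06)); print('redtin',b.sum(),P[b].mean(0) if b.any() else '')
```

```text
[0.4996 0.3369 0.405 ] [-0.8868  0.4633  0.298   1.6864 -0.1561  1.0093 -0.1223]
759 [0.4987 0.3381 0.1216]
side 904 slope along viewer x -0.04424937384486601 along y -0.0015301012010798204 z at hinge 0.0812427633921521
stage 323 [0.5358 0.0334 0.0299] [0.0868 0.0899 0.0117]
redtin 99 [ 0.5024 -0.0953  0.0149]
top 2093 slope along viewer x -0.04383608131952831 along y -0.0008601072062557454 z at hinge 0.07975288926424488
stage 638 [0.5362 0.0334 0.0296] [0.0859 0.0847 0.0112]
redtin 98 [ 0.5082 -0.0749  0.0197]
```

The canister stands on the mat: bar top at 0.1216 (= 4 + 117 mm), centre within 1 mm of the mat's. The screen is now at 0.044 rad. Next, shut the fingers, turn the tool to face the viewer, and tilt it so the fingertips can go under the lip.

```bash
cat >> h.py <<'E'
EX=np.array([.961,-.276,0]);EY=np.array([.276,.961,0]);EZ=np.array([0,0,1.]); O=np.array([.6966,-.012,0])
def V(x,z,y=0): return O+x*EX+y*EY+z*EZ          # viewer -> world (m)
def vdelta(tip,adeg):  # tip (x,z) in viewer m, tilt below horizontal
    a=np.radians(adeg); zt=np.cos(a)*EX-np.sin(a)*EZ; xt=np.sin(a)*EX+np.cos(a)*EZ
    M=np.c_[xt,-EY,zt]; p=V(*tip)-.173*zt
    delta(p,R.from_matrix(M).as_euler('xyz'))
def where():
    s=bot.state(); zt=R.from_euler('xyz',s['eef_rot']).as_matrix()[:,2]; t=s['position']+.173*zt-O
    print('tip x %.4f y %.4f z %.4f'%(t@EX,t@EY,t[2]),'tilt %.1f'%np.degrees(np.arcsin(-zt[2])),'F',s['ft_force'].round(1),'q',s['q'].round(2))
E
python3 - <<'E'
from h import *
delta(V(-.213,.40),[np.pi,0,-.28]); where()
E
```

```text
shift cm [-26.26 -12.24   0.11] turn deg [-2.0000e-02  9.0000e-02  1.2976e+02]
tip x -0.2869 y 0.2800 z 0.2279 tilt 89.9 F [-0.2 -0.4 -0.1] q [-0.89  0.47  0.3   1.69 -0.16  1.01 -0.12]
```

>>> {"method": "play_rows", "body": {
  "targets": "-13 -6 0 0 0 80 1; -13 -6 0 0 0 80 1; -13 -6 0 0 0 80 1; -13 -6 0 0 0 80 1; -26.3 -12.2 0 0 0 80 1; -26.3 -12.2 0 0 0 80 1; -26.3 -12.2 0 0 0 80 1; -26.3 -12.2 0 0 0 80 1; -26.3 -12.2 0 0 0 80 1; -26.3 -12.2 0 0 0 80 1"
}}

```text
time_s: 11.15
position: [0.4922, 0.0464, 0.4006]
eef_rot: [-3.141, 0.002, 0.582]
ft_force: [-0.1, 0.1, -0.0]
grip_width: 0.0001
finger_force: 0.0
```

>>> {"method": "play_rows", "body": {
  "targets": "0 0 0 0 0 50 1; 0 0 0 0 0 50 1; 0 0 0 0 0 50 1; 0 0 0 0 0 50 1; 0 0 0 0 0 50 1; 0 0 0 0 0 50 1; 0 0 0 0 0 50 1; 0 0 0 0 0 50 1"
}}

```text
time_s: 11.95
position: [0.4924, 0.0469, 0.401]
eef_rot: [3.14, 0.001, -0.281]
ft_force: [0.1, 0.5, 0.5]
grip_width: -0.0002
finger_force: 0.0
```

Run:
```python
from h import *
where(); vdelta((-.102,.17),50)
```

```text
tip x -0.2126 y -0.0000 z 0.2280 tilt 89.9 F [0.1 0.5 0.5] q [-0.91  0.38  0.91  1.98 -0.37  0.95 -1.67]
shift cm [-0.06  0.01  9.85] turn deg [ 1.000e-01  4.005e+01 -4.000e-02]
```

>>> {"method": "play_rows", "body": {
  "targets": "0 0 0 0 8 0 1; 0 0 1 0 16 0 1; 0 0 2.5 0 24 0 1; 0 0 4.5 0 32 0 1; 0 0 7 0 40 0 1; 0 0 9.85 0 40 0 1; 0 0 9.85 0 40 0 1; 0 0 9.85 0 40 0 1; 0 0 9.85 0 40 0 1"
}}

```text
time_s: 12.85
position: [0.5079, 0.0609, 0.3368]
eef_rot: [3.105, -0.65, -0.272]
ft_force: [0.7, 0.2, 0.8]
grip_width: -0.0001
finger_force: 0.0
```

Run:
```python
from h import *
where(); vdelta((-.102,.044),50); vdelta((-.088,.044),50)
```

```text
tip x -0.0969 y 0.0124 z 0.1991 tilt 52.7 F [0.7 0.2 0.8] q [-1.21  0.61  1.15  2.23 -1.31  0.19 -0.91]
shift cm [-10.63   1.34  12.1 ] turn deg [1.83 2.77 0.39]
shift cm [-9.52  1.32 12.95] turn deg [1.83 2.77 0.39]
```

Joints 5 and 6 hit their limits at this tilt, so a steeper one (65° below horizontal) should fit better. The contact geometry still works with that.

Run:
```python
from h import *
vdelta((-.105,.21),80); vdelta((-.105,.17),65)
```

```text
shift cm [7.92 1.83 0.61] turn deg [  1.89 -27.22  -0.1 ]
shift cm [1.25 1.73 2.27] turn deg [  1.87 -12.23   0.15]
```

>>> {"method": "play_rows", "body": {
  "targets": "2 0.5 0 0.5 -7 0 1; 4 1 0 1 -14 0 1; 6 1.5 0.3 1.5 -21 0 1; 7.9 1.8 0.6 1.9 -27.2 0 1; 7.9 1.8 0.6 1.9 -27.2 0 1; 7.9 1.8 0.6 1.9 -27.2 0 1; 7.9 1.8 0.6 1.9 -27.2 0 1"
}}

```text
time_s: 13.55
position: [0.5652, 0.025, 0.3799]
eef_rot: [-3.133, -0.175, -0.289]
ft_force: [-0.2, 0.2, -0.0]
grip_width: -0.0002
finger_force: 0.0
```

Run:
```python
from h import *
where(); vdelta((-.105,.17),65);  vdelta((-.105,.10),65)
```

```text
tip x -0.1063 y 0.0005 z 0.2095 tilt 80.0 F [-0.2  0.2 -0. ] q [-0.96  0.68  1.18  1.9  -0.78  0.9  -1.3 ]
shift cm [-5.02  0.    4.5 ] turn deg [-0.32 14.97 -0.55]
shift cm [-6.24  0.06 11.4 ] turn deg [-0.32 14.97 -0.55]
```

The elbow redundancy (q3) has drifted through the yaw turn. I'll retrace the path to unwind it. Then I'll come in with the tool unturned, closing axis in the vertical plane, so the tilt goes mainly onto joint 6.

Run:
```python
from h import *
delta(V(-.213,.42),[np.pi,0,-.28]);delta(V(-.213,.42),[np.pi,0,.58])
```

```text
shift cm [-6.83 -0.05 -5.28] turn deg [ -0.44 -10.03  -0.45]
shift cm [-6.83 -0.05 -5.28] turn deg [  3.9  -9.6 -49.6]
```

>>> {"method": "play_rows", "body": {
  "targets": "-3.4 0 -2.6 0 -5 0 1; -6.8 0 -5.3 0 -10 0 1; -6.8 0 -5.3 0 -10 0 1; -6.8 0 -5.3 3.9 -9.6 -49.6 1; -6.8 0 -5.3 3.9 -9.6 -49.6 1; -6.8 0 -5.3 3.9 -9.6 -49.6 1; -6.8 0 -5.3 3.9 -9.6 -49.6 1; -6.8 0 -5.3 3.9 -9.6 -49.6 1; -6.8 0 -5.3 3.9 -9.6 -49.6 1; -6.8 0 -5.3 3.9 -9.6 -49.6 1"
}}

```text
time_s: 14.55
position: [0.4926, 0.0464, 0.4206]
eef_rot: [-3.141, -0.001, 0.582]
ft_force: [-0.6, -0.3, -0.2]
grip_width: -0.0
finger_force: 0.0
```

Run:
```python
from h import *
where(); delta([.5,.337,.42],[np.pi,0,1.98])
```

```text
tip x -0.2120 y -0.0000 z 0.2476 tilt 89.9 F [-0.6 -0.3 -0.2] q [-0.98  0.38  1.    1.96 -0.38  1.   -0.79]
shift cm [ 16.59 -23.88   0.09] turn deg [ 3.000e-02 -7.000e-02 -8.012e+01]
```

>>> {"method": "play_rows", "body": {
  "targets": "0 0 0 0 0 -45 1; 0 0 0 0 0 -45 1; 0 0 0 0 0 -45 1; 0 0 0 0 0 -45 1; 0 0 0 0 0 -45 1; 0 0 0 0 0 -45 1"
}}

```text
time_s: 15.15
position: [0.4928, 0.0462, 0.4207]
eef_rot: [3.141, -0.001, 1.366]
ft_force: [-0.5, -0.6, 1.2]
grip_width: 0.0004
finger_force: 0.0
```

Run:
```python
from h import *
where(); delta([.3,.45,.42],[np.pi,0,2.4]); delta([.65,.0,.42],[np.pi,0,1.3])
```

```text
tip x -0.2118 y -0.0003 z 0.2477 tilt 90.0 F [-0.5 -0.6  1.2] q [-0.84  0.32  0.8   1.96 -0.28  0.98 -0.11]
shift cm [ 35.63 -27.07   0.08] turn deg [ 4.000e-02 -2.000e-02 -5.922e+01]
shift cm [-1.33 16.33  0.07] turn deg [ 0.02 -0.03  3.81]
```

>>> {"method": "play_rows", "body": {
  "targets": "0 0 0 0 0 -85.6 1; 0 0 0 0 0 -85.6 1; 0 0 0 0 0 -85.6 1; 0 0 0 0 0 -85.6 1; 0 0 0 0 0 -85.6 1; 0 0 0 0 0 -85.6 1; 0 0 0 0 0 -85.6 1; 0 0 0 0 0 -85.6 1; 0 0 0 0 0 -85.6 1; 0 0 0 0 0 -85.6 1"
}}

```text
time_s: 16.15
position: [0.4928, 0.0462, 0.4204]
eef_rot: [3.141, -0.0, 2.862]
ft_force: [0.1, -0.1, -0.0]
grip_width: -0.0003
finger_force: 0.0
```

```bash
cat >> h.py <<'E'
def vdelta(tip,adeg,y=0,sg=-1):  # reversed orientation: tool x down/back, tool y = +EY
    a=np.radians(adeg); zt=np.cos(a)*EX-np.sin(a)*EZ; xt=sg*(np.sin(a)*EX+np.cos(a)*EZ)
    M=np.c_[xt,-sg*EY,zt]; p=V(*tip,y)-.173*zt
    delta(p,R.from_matrix(M).as_euler('xyz'))
E
python3 - <<'E'
from h import *
where(); vdelta((-.105,.21),75); vdelta((-.105,.15),60)
E
```

```text
tip x -0.2120 y -0.0002 z 0.2474 tilt 90.0 F [ 0.1 -0.1 -0. ] q [-0.6   0.27  0.49  1.95 -0.15  0.96  1.26]
shift cm [-6.22  0.03  4.33] turn deg [  0.02 -15.01  -0.  ]
shift cm [-2.05  0.03 12.06] turn deg [ 2.000e-02 -3.001e+01 -0.000e+00]
```

q3 is down to 0.49. Tilt forward in this orientation.

>>> {"method": "play_rows", "body": {
  "targets": "-2 0 1.5 0 -5 0 1; -4 0 3 0 -10 0 1; -6.2 0 4.3 0 -15 0 1; -5 0 6.5 0 -20 0 1; -3.5 0 9 0 -25 0 1; -2 0 12 0 -30 0 1; -2 0 12 0 -30 0 1; -2 0 12 0 -30 0 1"
}}

```text
time_s: 16.95
position: [0.5159, 0.0333, 0.3089]
eef_rot: [-3.107, 0.492, 2.855]
ft_force: [-0.2, -0.7, -0.1]
grip_width: -0.0
finger_force: 0.0
```

Run:
```python
from h import *
where(); vdelta((-.105,.10),60);vdelta((-.105,.044),60);vdelta((-.091,.044),60)
```

```text
tip x -0.1045 y -0.0130 z 0.1565 tilt 61.7 F [-0.2 -0.7 -0.1] q [-0.54  0.4   0.37  2.16  0.6   0.22  0.49]
shift cm [3.26 0.81 4.93] turn deg [-2.2  -1.82 -0.32]
shift cm [5.91 0.98 9.86] turn deg [-2.2  -1.82 -0.32]
shift cm [ 4.67  1.01 10.52] turn deg [-2.2  -1.82 -0.32]
```

Run:
```python
from h import *
vdelta((-.106,.10),70)
```

```text
shift cm [0.34 0.83 5.05] turn deg [-2.16  8.18 -0.51]
```

>>> {"method": "play_rows", "body": {
  "targets": "0.2 0.4 1 -1.1 4 -0.2 1; 0.3 0.8 2.2 -2.1 8 -0.5 1; 0.3 0.8 3.6 -2.1 8 -0.5 1; 0.3 0.8 5 -2.1 8 -0.5 1; 0.3 0.8 5 -2.1 8 -0.5 1; 0.3 0.8 5 -2.1 8 -0.5 1"
}}

```text
time_s: 17.55
position: [0.5383, 0.0328, 0.264]
eef_rot: [-3.139, 0.352, 2.862]
ft_force: [-0.2, 0.1, 0.7]
grip_width: 0.0003
finger_force: 0.0
```

Run:
```python
from h import *
where(); vdelta((-.106,.05),70); vdelta((-.090,.05),70)
cap('side','s4.png'); im=cv2.imread('pics/s4.png')[150:300,270:470]; cv2.imwrite('pics/s4c.png',cv2.resize(im,None,fx=4,fy=4,interpolation=cv2.INTER_CUBIC))
```

```text
tip x -0.1049 y -0.0010 z 0.1016 tilt 69.8 F [-0.2  0.1  0.7] q [-0.27  0.5   0.09  2.07  0.42  0.28  0.71]
shift cm [1.83 0.07 4.81] turn deg [-0.12  0.15  0.02]
shift cm [0.33 0.07 5.36] turn deg [-0.12  0.15  0.02]
```

View pics/s4c.png

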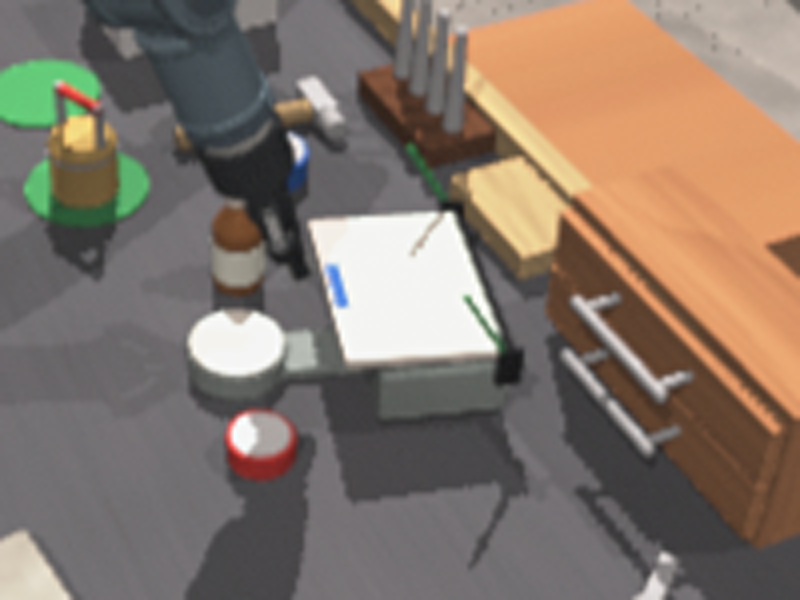

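The side view shows the canister upright on the mat at (85,165). The fingertips, at (300,270), are just in front of the lip and above it, and the joints have good margin. Descend in front of the lip.

>>> {"method": "play_rows", "body": {
  "targets": "0.6 0 1.2 0 0 0 1; 1.1 0 2.6 0 0 0 1; 1.6 0 4 0 0 0 1; 1.8 0 4.8 0 0 0 1; 1.8 0 4.8 0 0 0 1; 1.8 0 4.8 0 0 0 1"
}}

```text
time_s: 18.2
position: [0.5386, 0.0327, 0.2139]
eef_rot: [-3.14, 0.354, 2.863]
ft_force: [-0.7, 0.2, 0.6]
grip_width: 0.0002
finger_force: 0.0
```

```bash
cat >> h.py <<'E'
def tipfor(th,al,s=.02):
    t,a=np.radians(th),np.radians(al)
    L=np.array([.055,.074])+.14*np.array([-np.cos(t),np.sin(t)])+.006*np.array([-np.sin(t),-np.cos(t)])
    return L+s*np.array([np.cos(a),-np.sin(a)])-.011*np.array([np.sin(a),np.cos(a)])
E
python3 - <<'E'
from h import *
where()
for th,al in((2.5,70),(2.5,62),(10,64),(20,64),(30,64),(40,64)): print(th,al,tipfor(th,al).round(4),end=' '); vdelta(tipfor(th,al),al)
E
```

```text
tip x -0.1043 y -0.0008 z 0.0516 tilt 69.7 F [-0.7  0.2  0.6] q [-0.24  0.6   0.06  2.08  0.73  0.19  0.4 ]
2.5 70 [-0.0886  0.0516] shift cm [-1.55  0.06  0.55] turn deg [-0.06  0.26  0.05]
2.5 62 [-0.0855  0.0513] shift cm [0.57 0.07 0.84] turn deg [-0.06 -7.74  0.06]
10 64 [-0.085   0.0696] shift cm [-0.7   0.06 -0.93] turn deg [-0.06 -5.74  0.06]
20 64 [-0.0797  0.0934] shift cm [-2.03  0.06 -2.99] turn deg [-0.06 -5.74  0.06]
30 64 [-0.0704  0.116 ] shift cm [-3.69  0.06 -4.78] turn deg [-0.06 -5.74  0.06]
40 64 [-0.0572  0.1366] shift cm [-5.63  0.05 -6.26] turn deg [-0.06 -5.74  0.06]
```

>>> {"method": "play_rows", "body": {
  "targets": "-0.5 0 0.2 0 0 0 1; -1 0 0.4 0 0 0 1; -1.5 0 0.55 0 0 0 1; -1.5 0 0.55 0 0 0 1; -1.5 0 0.55 0 0 0 1"
}}

```text
time_s: 18.7
position: [0.554, 0.0281, 0.2133]
eef_rot: [-3.14, 0.353, 2.863]
ft_force: [-1.9, 0.8, -0.4]
grip_width: 0.0001
finger_force: 0.8
```

Run:
```python
from h import *
where()
for th in range(5,61,5): print(th,end=' '); vdelta(tipfor(th,70),70)
```

```text
tip x -0.0884 y -0.0011 z 0.0509 tilt 69.8 F [-1.9  0.8 -0.4] q [-0.19  0.62  0.02  2.04  0.72  0.22  0.43]
5 shift cm [-0.29  0.08 -0.63] turn deg [-0.09  0.21  0.06]
10 shift cm [-0.81  0.08 -1.74] turn deg [-0.09  0.21  0.06]
15 shift cm [-1.43  0.08 -2.8 ] turn deg [-0.09  0.21  0.06]
20 shift cm [-2.13  0.08 -3.79] turn deg [-0.09  0.21  0.06]
25 shift cm [-2.92  0.07 -4.73] turn deg [-0.09  0.21  0.06]
30 shift cm [-3.79  0.07 -5.59] turn deg [-0.09  0.21  0.06]
35 shift cm [-4.73  0.07 -6.37] turn deg [-0.09  0.21  0.06]
40 shift cm [-5.74  0.07 -7.07] turn deg [-0.09  0.21  0.06]
45 shift cm [-6.8   0.07 -7.67] turn deg [-0.09  0.21  0.06]
50 shift cm [-7.91  0.06 -8.18] turn deg [-0.09  0.21  0.06]
55 shift cm [-9.06  0.06 -8.6 ] turn deg [-0.09  0.21  0.06]
60 shift cm [-10.24   0.06  -8.91] turn deg [-0.09  0.21  0.06]
```

Contact is just made (about 2 N), as predicted. Raise along the arc to about 20° first.

>>> {"method": "play_rows", "body": {
  "targets": "-0.15 0 -0.3 0 0 0 1; -0.3 0 -0.65 0 0 0 1; -0.55 0 -1.2 0 0 0 1; -0.8 0 -1.75 0 0 0 1; -1.1 0 -2.3 0 0 0 1; -1.45 0 -2.8 0 0 0 1; -1.8 0 -3.3 0 0 0 1; -2.15 0 -3.8 0 0 0 1; -2.15 0 -3.8 0 0 0 1"
}}

```text
time_s: 19.6
position: [0.5587, 0.0264, 0.2562]
eef_rot: [-3.138, 0.349, 2.863]
ft_force: [-13.1, 2.6, 3.6]
grip_width: -0.0002
finger_force: 5.4
```

```bash
cat >> h.py <<'E'
def screen():
    for n in('side','top'):
        c=cap(n,'scr_%s_%d.png'%(n,int(bot.state()['time_s']*100))); P=pts(c)-O; ok=c['z_map']>0; H,S,Vv=cv2.split(cv2.cvtColor(c['image'],cv2.COLOR_RGB2HSV))
        x,y,z=P@EX,P@EY,P[...,2]
        m=ok&(S<45)&(Vv>110)&(x>-.1)&(x<.05)&(abs(y)<.09)&(z>.07)&(z<.24)
        m=cv2.erode(m.astype(np.uint8),np.ones((3,3)))>0
        if m.sum()<30: print(n,'few',m.sum()); continue
        q=np.c_[x[m],z[m]]; 
        for _ in range(3):
            c0=np.median(q,0) if _==0 else q.mean(0); d=np.linalg.svd(q-q.mean(0))[2]; r=(q-q.mean(0))@d[1]; q=q[abs(r)<max(.004,2*r.std())]
        d=d[0]*-np.sign(d[0][0]); h=np.array([.055,.074]); k=q.mean(0)-h; dist=np.hypot(*k); off=.006
        print(n,len(q),'slope angle %.1f'%np.degrees(np.arctan2(d[1],-d[0])),'via hinge %.1f'%np.degrees(np.arctan2(k[1],-k[0])-np.arcsin(off/dist)),'resid',(( q-q.mean(0))@[-d[1],d[0]]).std().round(4))
E
python3 - <<'E'
from h import *
where(); screen()
for th in range(20,61,5): print(th,end=' '); vdelta(tipfor(th,70),70)
E
```

```text
tip x -0.0840 y -0.0018 z 0.0937 tilt 70.0 F [-13.1   2.6   3.6] q [-0.1   0.54 -0.1   2.01  0.65  0.34  0.53]
side 800 slope angle 18.3 via hinge 18.9 resid 0.0016
top 1889 slope angle 18.5 via hinge 17.9 resid 0.0017
20 shift cm [-0.18  0.11  0.06] turn deg [-0.2   0.01  0.09]
25 shift cm [-0.97  0.11 -0.87] turn deg [-0.2   0.01  0.09]
30 shift cm [-1.83  0.1  -1.74] turn deg [-0.2   0.01  0.09]
35 shift cm [-2.77  0.1  -2.52] turn deg [-0.2   0.01  0.09]
40 shift cm [-3.77  0.09 -3.22] turn deg [-0.2   0.01  0.09]
45 shift cm [-4.83  0.09 -3.83] turn deg [-0.2   0.01  0.09]
50 shift cm [-5.94  0.09 -4.35] turn deg [-0.2   0.01  0.09]
55 shift cm [-7.09  0.08 -4.77] turn deg [-0.2   0.01  0.09]
60 shift cm [-8.27  0.08 -5.08] turn deg [-0.2   0.01  0.09]
```

The screen follows the finger: 18.5° against 20° commanded. Continue to about 45°.

>>> {"method": "play_rows", "body": {
  "targets": "-0.4 0 -0.45 0 0 0 1; -0.8 0 -0.95 0 0 0 1; -1.2 0 -1.35 0 0 0 1; -1.65 0 -1.8 0 0 0 1; -2.1 0 -2.2 0 0 0 1; -2.6 0 -2.6 0 0 0 1; -3.1 0 -2.95 0 0 0 1; -3.6 0 -3.3 0 0 0 1; -4.1 0 -3.6 0 0 0 1; -4.65 0 -3.9 0 0 0 1"
}}

```text
time_s: 20.7
position: [0.5874, 0.0186, 0.3088]
eef_rot: [-3.137, 0.348, 2.864]
ft_force: [-13.8, 3.5, 4.3]
grip_width: -0.0001
finger_force: 5.8
```

Run:
```python
from h import *
where(); screen()
for th in (45,50,55,57,60): print(th,end=' '); vdelta(tipfor(th,70),70)
```

```text
tip x -0.0545 y -0.0014 z 0.1462 tilt 70.1 F [-13.8   3.5   4.3] q [ 0.01  0.5  -0.21  1.91  0.55  0.48  0.68]
side 408 slope angle 43.2 via hinge 43.3 resid 0.0011
top 843 slope angle 44.3 via hinge 43.6 resid 0.0011
45 shift cm [-0.08  0.08  0.14] turn deg [-0.17  0.11  0.06]
50 shift cm [-1.18  0.08 -0.37] turn deg [-0.17  0.11  0.06]
55 shift cm [-2.33  0.08 -0.79] turn deg [-0.17  0.11  0.06]
57 shift cm [-2.8   0.08 -0.93] turn deg [-0.17  0.11  0.06]
60 shift cm [-3.52  0.08 -1.1 ] turn deg [-0.17  0.11  0.06]
```

>>> {"method": "play_rows", "body": {
  "targets": "-0.35 0 -0.2 0 0 0 1; -0.7 0 -0.35 0 0 0 1; -1.1 0 -0.5 0 0 0 1; -1.45 0 -0.65 0 0 0 1; -1.85 0 -0.8 0 0 0 1; -2.25 0 -0.95 0 0 0 1; -2.65 0 -1.05 0 0 0 1; -3.05 0 -1.15 0 0 0 1; -3.4 0 -1.25 0 0 0 1; -3.4 0 -1.25 0 0 0 1"
}}

```text
time_s: 21.8
position: [0.6162, 0.0103, 0.3337]
eef_rot: [-3.139, 0.353, 2.863]
ft_force: [-5.5, 0.9, 1.3]
grip_width: 0.0001
finger_force: 2.0
```

Run:
```python
from h import *
where(); screen(); vdelta(tipfor(60,70),70)
```

```text
tip x -0.0236 y -0.0011 z 0.1714 tilt 69.8 F [-5.5  0.9  1.3] q [ 0.06  0.5  -0.24  1.83  0.51  0.55  0.75]
side 143 slope angle 58.7 via hinge 59.3 resid 0.0013
top 171 slope angle 58.9 via hinge 59.0 resid 0.0013
shift cm [-0.01  0.08  0.15] turn deg [-0.1   0.26  0.04]
```

59° in both views, inside the band. Back straight away from the panel and check.

>>> {"method": "play_rows", "body": {
  "targets": "0.5 0 0 0 0 0 1; 1.5 0 0 0 0 0 1; 3 0 0 0 0 0 1; 5 0 -0.5 0 0 0 1; 7 0 -2 0 0 0 1; 8 0 -4 0 0 0 1; 8 0 -5 0 0 0 1; 8 0 -5 0 0 0 1; 8 0 -5 0 0 0 1"
}}

```text
time_s: 22.8
position: [0.5282, 0.0356, 0.3521]
eef_rot: [-3.14, 0.355, 2.862]
ft_force: [1.4, -0.3, -0.4]
grip_width: 0.0001
finger_force: 0.0
```

Run:
```python
from h import *
where(); screen()
c=cap('side','end.png'); im=cv2.imread('pics/end.png')[120:320,230:450]; cv2.imwrite('pics/endc.png',cv2.resize(im,None,fx=3,fy=3,interpolation=cv2.INTER_CUBIC))
```

```text
tip x -0.1149 y -0.0010 z 0.1899 tilt 69.7 F [ 1.4 -0.3 -0.4] q [-0.    0.35 -0.24  2.03  0.52  0.52  0.66]
side 157 slope angle 58.3 via hinge 59.2 resid 0.0015
top 451 slope angle 58.3 via hinge 58.9 resid 0.0015
```

View pics/endc.png

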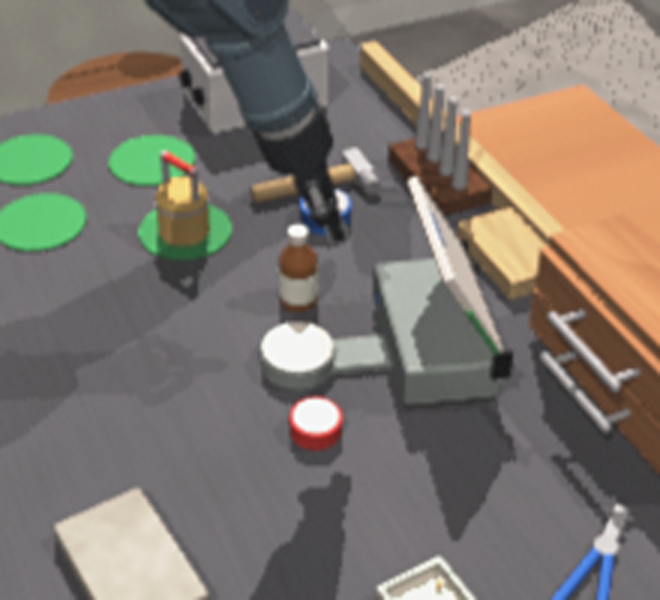

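The screen stands in line with the green strip (about 59°), the canister is upright on its mat at (183,215), nothing else has moved and the arm is clear. Handing in.

```bash
python3 -c "
from station import bot
print(bot.finish_job())"
```

```text
the job is handed in; nothing more can be done
None
```

The job is handed in, with no verdict returned: the canister stands upright within about 1 mm of the centre of the rightmost green mat, the screen rests at about 59°, the last picture shows nothing else disturbed, and the arm is clear.

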